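Zero the photometer on the blank

TASK

Get the photometer ready and zero it on the blank, using only the fingertips: push the cell-changer knob on its right side fully in, so that the blank stands in the beam, and push the lid of the sample well fully shut, in either order. Only then press the oblong zero key all the way down and let it come up again. Leave the round print key alone, and leave the glassware and all the other things standing where they are.

Things in the scene. Friction and masses are not known exactly. Their poses are not given: they have to be found in the camera images.
- photometer: Low white bench photometer, fixed; 190 mm deep (its x), 270 wide (its y), deck 100 mm high. Origin under the middle of the case; x to its back, y to its left, z up; its front (-x side) faces the robot, turned by up to 0.25 rad. Deck: sample well under a lid on the right half; on the left a sloping display (top edge about 130 mm high) and in front of it two raised light keys, oblong and round.
- well_lid (a joint): Lid of the sample well, rad: 0 shut flat on the deck, grows as the free front edge rises, at most 1.25. Hinged along its back edge, about the photometer's y. A stiff hinge (0.14 N m) holds it wherever it is left, so it does not fall shut; about 2 N at the front edge moves it. It starts standing open between 0.75 and 1.15.
- lid_hinge (a point): Middle of the lid's hinge line, at deck height; fixed on the photometer at (0.062, -0.050, 0.100) in its frame.
- lid_edge (a point): Middle of the lid's outer (upper) face at its free front edge; turns with the lid. The lid is 104 mm long from hinge to free edge, 138 mm wide, its outer face 15 mm off the hinge plane; a 56 mm wide, 14 mm long finger lip continues beyond the free edge, a few mm lower than the outer face.
- cell_rod (a joint): Push rod of the cell changer, m: 0 pushed fully in against its stop (the blank, the cell nearest the knob, stands in the beam), at most 0.048 pulled out. About 2 N of friction holds it; it has no spring. It starts 0.016 to 0.048 out.
- knob_end (a point): Middle of the outer end face of the black round knob (19 mm diameter, 18 mm long) on the rod, 60 mm above the worktop. The rod runs along the photometer's y; pushing in is towards +y of the photometer. Fully in, the knob's end is still 36 mm proud of the case's right side.
- zero_key (a joint): Oblong zero key, m: 0 up, 0.004 fully down; spring return, about 2 N to start and 4 N fully down.
- zero_key_top (a point): Middle of the top of the oblong zero key, 110 mm above the worktop, 10 mm proud of the deck; the key is 34 mm (photometer's y) by 20 mm (its x). The display begins 45 mm behind this point, the shut lid (115 mm high) 34 mm to its right.
- print_key (a joint): Round print key, m: 0 up, 0.004 fully down; spring as the zero key. To be left alone.
- print_key_top (a point): Middle of the top of the round print key, 21 mm diameter, 55 mm left of the zero key's middle, of the same height.
- flask_0: tall-necked clear volumetric flask with a white stopper, 62 mm wide, 188 mm tall, off the photometer's front right corner; origin at the centre of its underside. To be left standing.
- reagent_3: small white bottle with a ribbed cap, 45 mm wide, 106 mm tall, near the photometer's back right corner; origin at the centre of its underside. To be left standing.
- tube_50ml_0: capped 50 ml tube standing on its end, 34 mm wide, 114 mm tall, to the left of the photometer; origin at the centre of its underside. To be left standing.
- tip_box: pipette-tip box, 99 x 130 x 74 mm, to the left of the photometer; origin at the centre of its underside. To be left standing.

How it is judged:
By the outcome, as a careful person would: the job done as asked, in the order asked, and still so for the second after the job is handed in, with the robot touching nothing.
It also fails if it takes over 51 s, if anything falls off the work surface, if the arm or the gripper's body presses on something with over 40 N, if the wrist force passes 120 N, or if a joint passes its speed limit or range.

ROBOT

A 7-joint arm with a two-finger parallel gripper is mounted at the origin on the work surface; the furniture and walls round the work are solid. World frame = base frame: x ahead of the robot, y to its left, z up, the work surface at z = 0. Lengths are in m, angles in rad, forces in N, time in s.
With the tool pointing down it reaches from about 0.4 to 0.85 m from the base axis. Payload 10.4 kg.
Tool frame: the origin (TCP) lies midway between the tips of the shut fingers; the grasp point (between the pads) lies 19 mm behind it (manip.tcp_to_grasp is the distance from the TCP to the grasp point, in m); z points along the fingers, y is the line along which they close (so a half turn about z gives the same grasp; the last joint's range is limited). The gripper opens to 85 mm and grips with 20 to 120 N. Pads are 22 mm wide; open, the fingers measure 114 mm over their backs; the gripper's body (76 mm by 85 mm) begins 54 mm behind the grasp point. The pads swing forward as they close: fully open they stand 13 mm farther back than shut.
Start: joints at [-1.193, 0.332, -0.065, 1.46, 0.022, 1.35, -0.088], TCP at [0.244, 0.575, 0.231] pointing down, gripper open.
Joint ranges: [-2.6, 2.6], [-0.5, 2.12], [-1.47, 1.34], [0.16, 2.42], [-1.27, 4.41], [0.06, 2.06], [-2.6, 2.6]. Speed limits (rad/s): [2.22, 2.22, 2.79, 2.79, 3.14, 3.14, 3.14].

INTERFACE

Orientations are given as a unit quaternion [x, y, z, w].
In Python, from workcell import manip gives the robot as it stands.
- The arm moves only by the shell command python3 -m jog 'ROWS' [FORCE]. ROWS is a JSON object of lists of equal length, an entry for each row: "offset": the shift along the world's x, y, z in m, a list of three; "yaw": the turn about the world's z in degrees; "jaw": the closure, from 0 (fully open) to 1 (shut). A call has 1 to 20 rows; each row shifts and turns the commanded pose from where the row before left it; what a row does not reach is not made up. A row lasts 1/12 s, in which the tool goes at most 41.7 mm and 7.16 degrees, less where a joint would pass 70% of its speed; a pose out of reach is approached as far as the arm can. A call is refused whole if a number of a shift passes 0.0417 or a number of a turn 7.16, either way. A call with a gripper value outside its range is refused whole. The fingers move at their own pace and stop on an object; FORCE is the grip in N (left out, the last holds). Time passes only in rows, so rows that do not move let the fingers close. It gives the time, the measured TCP pose, the force, the opening and the grip force at its end, in the units of the state.
- manip.get_obs(): the state, without advancing time (a new reading comes with each control period).
- manip.camera(name): name is "scene" or "side" or "wrist"; returns a dict with "frame" (384x512x3 uint8, red, green, blue), "camera_matrix" (3x3 intrinsics, pixels), "distortion" ([k1, k2, p1, p2, k3] as OpenCV has them; the pictures are not rectified), "eye" and "attitude" of the camera in the world; the wrist camera has in their place "hand_eye" (4x4, takes a point from camera to tool coordinates, whose origin is the TCP and whose axes are the flange's). Camera axes: x right, y up, looking along -z (the intrinsics and any distortion apply to the point x, -y, -z); pixel columns grow to the right and rows downward; lengths in m; the calibration is good to about 2 mm. A picture is of the moment at which its call begins: read the wrist's pose just before it. There is no depth.
- manip.hand_in(): hands the job in; it is judged then, once.
Trained networks look in a picture, given as the dict that the camera call returned (one of the last four; its "shot" number tells which), for a name from the list of things; names that differ only in an ending like _2 or _b are one class to them, and where a whole thing is asked for, a point or a joint stands for the part that bears it (a point fixed in the world has none). Each returns a list of dicts, best first, with "score" (0 to 1); they miss things now and then, are a little off and sometimes report something else, mostly with a low value. They report only what shows in the picture. A call takes as long as a camera call.
- manip.masks_of(picture, name): "region" (384x512 bool, what is visible of it).
- manip.tip_of(picture, name): "at" ([x, y, z] in m, in world coordinates, good to about 4 mm: a listed point, or the origin of a listed thing).
The state is a dict: "clock": time; "joint_pos": joint angles; "joint_velocities": joint speeds; "tau": joint torques, N m; "position": TCP position; "ee_rot": TCP orientation; "ft_force": force on the tool from outside, world axes, zero at the start; "torque": the same for the moment, N m; "grip_width": opening from 0.0 (shut) to 1.0 (fully open); "grasp_force": force on a finger pad.
Only numpy, scipy, OpenCV 4.12 (cv2) and the standard library are available. Lean on these libraries where they do the work, as an engineer would, in place of code of your own. Each camera call takes 0.05 s, during which the arm holds its last target. There are 200 camera calls.

## Working session

There is one attempt and no reset: what is moved stays moved. The work goes in short steps, Python scripts to look and compute and a shell command to move; the robot and the scene stay as the last step left them, time stands still between calls to the robot, and variables do not carry over. Pictures are saved under pics/ and viewed, at most 10 in all, crops included, and the job is handed in when it is done.

```bash
mkdir -p pics; python3 - <<'E'
from workcell import manip
import cv2,numpy as np
o=manip.get_obs();print(o['clock'],o['position'],o['ee_rot'],o['grip_width'])
ims=[]
for c in("scene","side"):
    p=manip.camera(c);ims.append(p["frame"]);print(c,p["eye"])
    for n in["photometer","lid_hinge","lid_edge","knob_end","zero_key_top","print_key_top","flask_0","reagent_3","tube_50ml_0","tip_box"]:
        print(n,[(np.round(d["at"],3).tolist(),round(d["score"],2)) for d in manip.tip_of(p,n)[:2]])
    cv2.imwrite(f"pics/{c}0.png",p["frame"][:,:,::-1])
E
```

```text
0.0 [0.24370526 0.57511136 0.23051273] [ 1.99042703e-01  9.79990552e-01 -7.14219615e-04 -1.01185680e-04] 1.0006804776464744
scene [ 0.16540059 -0.44843491  0.87773419]
photometer [([0.49, 0.015, -0.002], 0.59)]
lid_hinge [([0.563, -0.02, 0.102], 0.66), ([0.534, -0.027, 0.197], 0.22)]
lid_edge [([0.534, -0.029, 0.198], 0.76), ([0.492, 0.014, -0.002], 0.19)]
knob_end [([0.551, -0.176, 0.063], 0.64)]
zero_key_top [([0.536, -0.028, 0.197], 0.68), ([0.443, 0.055, 0.111], 0.59)]
print_key_top [([0.428, 0.107, 0.11], 0.37)]
flask_0 [([0.386, -0.174, -0.004], 0.73)]
reagent_3 [([0.656, -0.082, -0.004], 0.79)]
tube_50ml_0 [([0.384, 0.173, 0.003], 0.62)]
tip_box [([0.525, 0.355, 0.0], 0.67)]
side [ 0.33413057 -0.38946557  0.92062718]
photometer [([0.488, 0.014, -0.002], 0.55)]
lid_hinge [([0.563, -0.023, 0.1], 0.77)]
lid_edge [([0.534, -0.027, 0.197], 0.78), ([0.491, 0.012, -0.003], 0.59)]
knob_end [([0.554, -0.177, 0.057], 0.7)]
zero_key_top [([0.429, 0.106, 0.111], 0.61), ([0.442, 0.056, 0.108], 0.41)]
print_key_top [([0.427, 0.104, 0.112], 0.37)]
flask_0 [([0.385, -0.17, -0.0], 0.61)]
reagent_3 [([0.386, -0.171, 0.002], 0.71)]
tube_50ml_0 [([0.381, 0.172, -0.004], 0.77)]
tip_box [([0.521, 0.351, -0.004], 0.93)]
```

View pics/scene0.png

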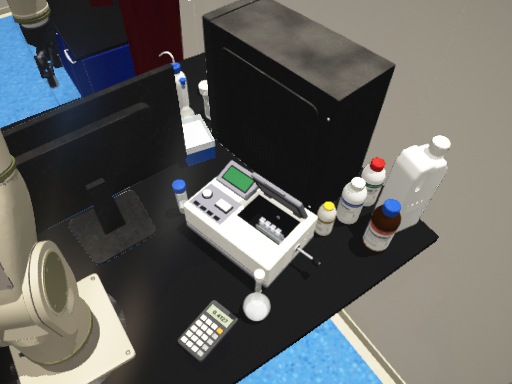

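View pics/side0.png

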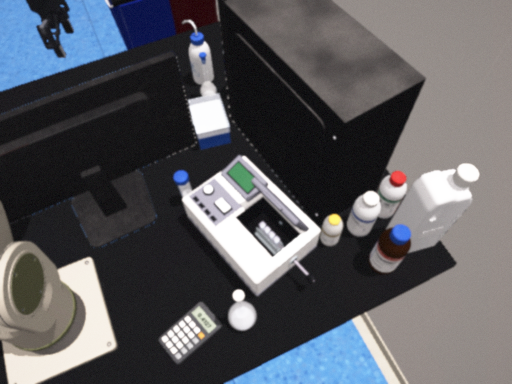

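The scene picture shows the photometer at about (250,220) with its lid standing open at (280,195), and the knob on its right at (318,262). The flask is in front at (257,300) and the yellow-capped bottle at (326,215). A tall black tower stands close behind, and a monitor at left stands between the arm and the photometer. The side picture agrees. Next I'll fit the photometer's pose and locate the obstacles.

```bash
cat > h.py <<'E'
from workcell import manip
import cv2,numpy as np
from scipy.spatial.transform import Rotation as R
def cam(p):
    if "eye" in p:
        A=np.array(p["attitude"],float); A=A if A.shape==(3,3) else R.from_quat(A).as_matrix()
        return np.array(p["eye"]),A
    o=manip.get_obs();T=np.eye(4);T[:3,:3]=R.from_quat(o["ee_rot"]).as_matrix();T[:3,3]=o["position"]
    T=T@np.array(p["hand_eye"]);return T[:3,3],T[:3,:3]
def ray(p,uv):
    q=cv2.undistortPoints(np.array([[uv]],float),p["camera_matrix"],np.array(p["distortion"]))[0,0]
    e,A=cam(p);d=A@np.array([q[0],-q[1],-1]);return e,d/np.linalg.norm(d)
def atz(p,uv,z):
    e,d=ray(p,uv);return e+d*(z-e[2])/d[2]
def tri(l):
    M=np.zeros((3,3));b=np.zeros(3)
    for p,uv in l:
        e,d=ray(p,uv);P=np.eye(3)-np.outer(d,d);M+=P;b+=P@e
    return np.linalg.solve(M,b)
def proj(p,X):
    e,A=cam(p);c=A.T@(np.array(X)-e);c=np.array([c[0],-c[1],-c[2]])
    return cv2.projectPoints(c[None],np.zeros(3),np.zeros(3),p["camera_matrix"],np.array(p["distortion"]))[0].ravel()
E
python3 - <<'E'
from h import *
from scipy.optimize import least_squares
L={'h':((.062,-.05),(.563,-.0215)),'o':((0,0),(.490,.0137))}
def res(v):
    x,y,t,zx,zy=v;c,s=np.cos(t),np.sin(t)
    f=lambda l:np.array([x+c*l[0]-s*l[1],y+s*l[0]+c*l[1]])
    return np.r_[f((.062,-.05))-(.563,-.0215),f((0,0))-(.490,.0137),f((zx,zy))-(.4425,.0555),f((zx,zy+.055))-(.428,.1055),(f((.033,-.05))-(.534,-.028))[1]]
r=least_squares(res,[.49,.014,.2,-.05,.03]);print(r.x.round(4),(r.fun*1000).round(1))
S=manip.camera("scene");D=manip.camera("side")
t=r.x[2];Rt=np.array([[np.cos(t),-np.sin(t)],[np.sin(t),np.cos(t)]])
for k in((.5525,-.1765),(.534,-.028)):print('local',Rt.T@(np.array(k)-r.x[:2]))
print("monitor top corner",tri([(S,(174,66)),(D,(182,55))]),"left",)
print("tower top left",tri([(S,(204,15)),(D,(220,1))]),"tower base L",atz(S,(213,128),0),atz(D,(232,120),0))
print("tower R",atz(S,(325,200),0))
out=[]
for p,(x,y) in((S,(150,0)),(D,(170,0))):
    out.append(cv2.resize(p["frame"][y:y+300,x:x+200+50],(400,480),interpolation=cv2.INTER_CUBIC))
o=np.clip(np.hstack(out).astype(float)*1.8+25,0,255).astype(np.uint8)
cv2.imwrite("pics/crop.png",o[:,:,::-1])
E
```

```text
[ 0.4904  0.0127  0.2452 -0.037   0.0516] [-0.4  0.8  0.4 -1.  -0.6 -1.7  0.6  1.7  0.2]
local [ 0.01434511 -0.19864046]
local [ 0.03245158 -0.05009196]
monitor top corner [0.46826362 0.29010943 0.3455542 ] left
tower top left [0.56916879 0.31517425 0.42566722] tower base L [6.12633860e-01 4.04128029e-01 1.11022302e-16] [0.58915948 0.36153788 0.        ]
tower R [ 0.72278756 -0.01419836  0.        ]
```

View pics/crop.png

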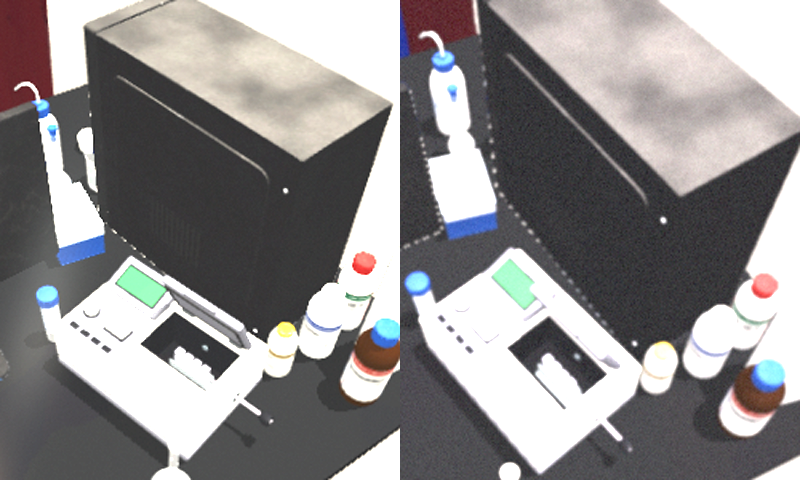

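The enlarged crop (scene left, side right) shows the tower's near-right top corner at scene px (339,97) and side px (346,120). Its base corner is at about side px (317,214). The lid stands just in front of it. I'll triangulate those points.

```bash
python3 - <<'E'
from h import *
S=manip.camera("scene");D=manip.camera("side")
for n,a,b in(("TR",(339,97),(346,120)),("TL",(205,19),(223,2)),("TRback",(392,66),(419,76)),("monTopR",(174,66),(182,55))):
    X=tri([(S,a),(D,b)]);print(n,X.round(3),proj(S,X)-a)
print("base R",atz(D,(317,214),0).round(3),atz(S,(309,207),0).round(3),"base L",atz(D,(231,125),0).round(3),atz(S,(214,148),0).round(3))
print("mon left",tri([(S,(5,130)),(D,(1,93))]).round(3), "monbase",atz(S,(155,222),0).round(3),atz(D,(158,205),0).round(3),atz(S,(98,262),0).round(3))
for n in("flask_0","knob_end"): print(n,[tuple(np.round(manip.tip_of(p,n)[0]["at"],3)) for p in(S,D)])
E
```

```text
TR [ 0.639 -0.053  0.413] [0.76381472 0.54336787]
TL [0.587 0.348 0.397] [1.70755983 1.70668553]
TRback [ 0.822 -0.015  0.396] [-1.18501875 -0.8789197 ]
monTopR [0.468 0.29  0.346] [1.33398136 1.26076998]
base R [ 0.661 -0.014  0.   ] [ 0.671 -0.008  0.   ] base L [0.579 0.346 0.   ] [0.57  0.325 0.   ]
mon left [0.067 0.488 0.221] monbase [0.3   0.176 0.   ] [0.305 0.184 0.   ] [ 0.128  0.145 -0.   ]
flask_0 [(np.float64(0.386), np.float64(-0.169), np.float64(0.001)), (np.float64(0.387), np.float64(-0.171), np.float64(0.0))]
knob_end [(np.float64(0.551), np.float64(-0.177), np.float64(0.061)), (np.float64(0.554), np.float64(-0.176), np.float64(0.053))]
```

The photometer stands at (0.490, 0.013), turned 0.245 rad. The lid is open about 1.1 rad and the knob is about 28 mm out. The tower face is about 13 cm behind the photometer's middle and 0.41 m tall. The monitor top is at 0.35 m, so I'll lift over it with the jaw shut.

```bash
python3 -m jog '{"offset":[[0,0,0.038],[0,0,0.038],[0,0,0.038],[0,0,0.038],[0,0,0.038],[0,0,0.038]],"yaw":[0,0,0,0,0,0],"jaw":[1,1,1,1,1,1]}'
python3 -m jog '{"offset":[[0.016,-0.030,0],[0.016,-0.030,0],[0.016,-0.030,0],[0.016,-0.030,0],[0.016,-0.030,0],[0.016,-0.030,0],[0.016,-0.030,0],[0.016,-0.030,0],[0.016,-0.030,0],[0.016,-0.030,0],[0.016,-0.030,0],[0.016,-0.030,0],[0.016,-0.030,0],[0.016,-0.030,0],[0.016,-0.030,0],[0.016,-0.030,0],[0.016,-0.030,0],[0.016,-0.030,0],[0.016,-0.030,0],[0.016,-0.030,0]],"yaw":[-2.65,-2.65,-2.65,-2.65,-2.65,-2.65,-2.65,-2.65,-2.65,-2.65,-2.65,-2.65,-2.65,-2.65,-2.65,-2.65,-2.65,-2.65,-2.65,-2.65],"jaw":[1,1,1,1,1,1,1,1,1,1,1,1,1,1,1,1,1,1,1,1]}'
python3 - <<'E'
from h import *
S=manip.camera("scene")
o=manip.get_obs();print(o['joint_pos'],o['position'],R.from_quat(o['ee_rot']).as_matrix()[:,1],o['ft_force'])
print(atz(S,(377,247),0))
W=manip.camera("wrist")
for n in("lid_edge","lid_hinge","zero_key_top","print_key_top","knob_end"):
  for nm,p in(("W",W),("S",S)):
    print(nm,n,[(np.round(d["at"],3).tolist(),round(d["score"],2)) for d in manip.tip_of(p,n)[:2]])
cv2.imwrite("pics/w1.png",np.hstack([W["frame"],S["frame"]])[:,:,::-1][:,::1])
im=cv2.resize(cv2.imread("pics/w1.png"),(800,300));cv2.imwrite("pics/w1.png",im)
E
```

```text
clock: 2.0
position: [0.2437, 0.575, 0.4615]
ee_rot: [0.199, 0.98, 0.0, 0.0]
ft_force: [0.9, 1.2, 0.4]
grip_width: 0.142
grasp_force: 0.0
clock: 3.67
position: [0.5643, -0.026, 0.4597]
ee_rot: [0.616, 0.788, 0.0, 0.0]
ft_force: [-0.1, 0.3, -0.1]
grip_width: 0.003
grasp_force: 0.0
[-0.47262429  0.19897619  0.56424374  1.19253187 -0.1049424   1.77885233
  0.2932487 ] [ 0.5654963  -0.03263486  0.45865449] [ 9.73120524e-01  2.30295379e-01 -6.96185277e-04] [-0.75829499 -5.16146834 -1.65648088]
[ 0.73605782 -0.20291877  0.        ]
W lid_edge [([0.531, -0.024, 0.204], 0.89), ([0.384, -0.168, 0.001], 0.23)]
S lid_edge [([0.534, -0.03, 0.198], 0.65)]
W lid_hinge [([0.559, -0.02, 0.097], 0.85)]
S lid_hinge [([0.562, -0.021, 0.099], 0.59)]
W zero_key_top [([0.439, 0.056, 0.108], 0.82), ([0.489, 0.011, -0.002], 0.51)]
S zero_key_top [([0.443, 0.053, 0.112], 0.48)]
W print_key_top [([0.428, 0.114, 0.108], 0.49), ([0.439, 0.054, 0.106], 0.17)]
S print_key_top [([0.428, 0.106, 0.11], 0.38)]
W knob_end [([0.554, -0.174, 0.063], 0.7)]
S knob_end [([0.553, -0.176, 0.059], 0.56)]
```

View pics/w1.png

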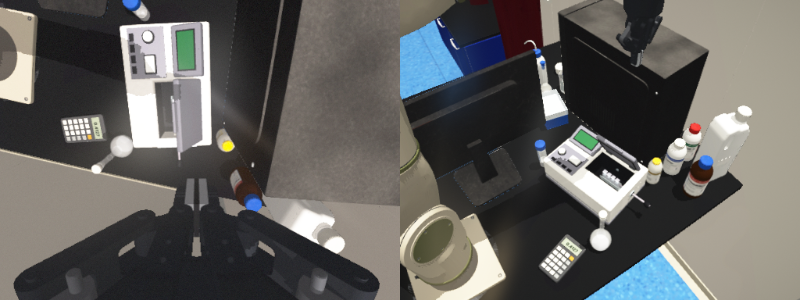

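The wrist view (left) shows the shut fingers over the gap behind the raised lid, lid edge at about (178,110). The tower edge lies clear to its right at (270,100). The poses agree with the fit, so I'll descend behind the lid.

```bash
python3 -m jog '{"offset":[[0.005,0.003,-0.01],[0,0,-0.03],[0,0,-0.03],[0,0,-0.03],[0,0,-0.03],[0,0,-0.03],[0,0,-0.03],[0,0,-0.01],[0,0,0]],"yaw":[0,0,0,0,0,0,0,0,0],"jaw":[1,1,1,1,1,1,1,1,1]}'
python3 - <<'E'
from h import *
S=manip.camera("scene");D=manip.camera("side")
o=manip.get_obs();print(o['position'],o['ft_force'])
c=lambda p,x,y:cv2.resize(p["frame"][y:y+150,x:x+130],(400,460),interpolation=cv2.INTER_CUBIC)
cv2.imwrite("pics/d1.png",np.clip(np.hstack([c(S,220,90),c(D,210,80)])*1.6+15,0,255).astype(np.uint8)[:,:,::-1])
E
```

```text
clock: 5.02
position: [0.5675, -0.0211, 0.2566]
ee_rot: [0.615, 0.788, -0.002, -0.002]
ft_force: [0.2, -0.3, 1.0]
grip_width: 0.001
grasp_force: 0.0
[ 0.56930978 -0.02139564  0.26039665] [ 0.51979919 -0.65046277 -0.8194991 ]
```

View pics/d1.png

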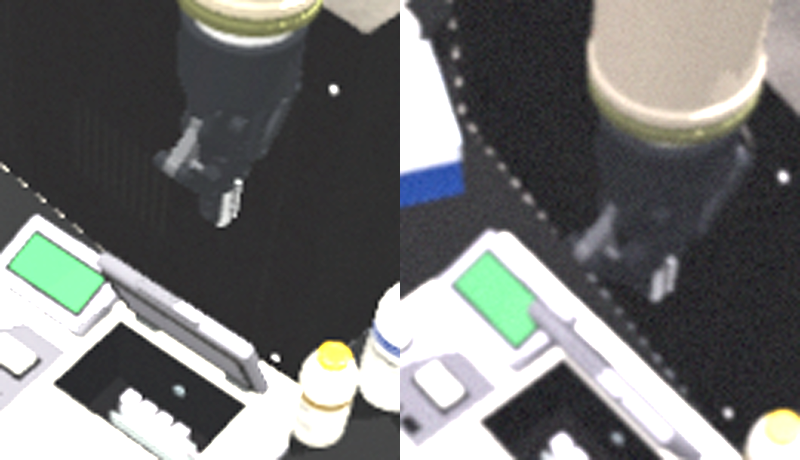

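The fingers hang centred behind the raised lid, tip above the gap at about (228,215) in the left crop, with room on both sides. I'll lower them and push the lid forward.

```bash
python3 -m jog '{"offset":[[0,0,-0.028],[0,0,-0.028],[0,0,-0.024],[0,0,0],[-0.0087,-0.0022,0],[-0.0087,-0.0022,0],[-0.0087,-0.0022,0],[-0.0087,-0.0022,-0.002],[0,0,0]],"yaw":[0,0,0,0,0,0,0,0,0],"jaw":[1,1,1,1,1,1,1,1,1]}'
python3 -m jog '{"offset":[[-0.007,-0.0018,-0.005],[-0.007,-0.0018,-0.005],[-0.006,-0.0015,-0.006],[-0.006,-0.0015,-0.006],[-0.0046,-0.0012,-0.007],[-0.0046,-0.0012,-0.007],[0,0,0]],"yaw":[0,0,0,0,0,0,0],"jaw":[1,1,1,1,1,1,1]}'
python3 - <<'E'
from h import *
S=manip.camera("scene")
print(manip.get_obs()['position'],[(np.round(d["at"],3),d["score"]) for d in manip.tip_of(S,"lid_edge")])
E
```

```text
clock: 5.87
position: [0.5329, -0.0311, 0.1785]
ee_rot: [0.616, 0.788, 0.001, 0.0]
ft_force: [0.4, 0.3, 0.3]
grip_width: 0.001
grasp_force: 0.0
clock: 6.45
position: [0.4971, -0.0396, 0.1395]
ee_rot: [0.616, 0.788, -0.001, -0.001]
ft_force: [-0.1, -0.5, -0.3]
grip_width: -0.002
grasp_force: 0.0
[ 0.49784569 -0.03937682  0.14031574] [(array([ 0.469, -0.045,  0.144]), 0.93), (array([ 0.388, -0.174, -0.003]), 0.58)]
```

The lid is following, with its edge now at z 0.144. I'll finish the arc and press it shut.

```bash
python3 -m jog '{"offset":[[-0.004,-0.001,-0.007],[-0.003,-0.0008,-0.007],[-0.002,-0.0005,-0.006],[0,0,-0.005],[0,0,-0.004],[0,0,-0.002],[0,0,0]],"yaw":[0,0,0,0,0,0,0],"jaw":[1,1,1,1,1,1,1]}'
python3 - <<'E'
from h import *
S=manip.camera("scene")
print(manip.get_obs()['position'],manip.get_obs()['ft_force'],[(np.round(d["at"],3),d["score"]) for d in manip.tip_of(S,"lid_edge")])
E
```

```text
clock: 7.13
position: [0.4895, -0.0418, 0.1142]
ee_rot: [0.616, 0.788, 0.0, -0.002]
ft_force: [-29.4, 0.4, 62.9]
grip_width: -0.003
grasp_force: 31.4
[ 0.4894708  -0.0418141   0.11420728] [-30.89961103   0.54017787  63.80774285] [(array([ 0.462, -0.048,  0.113]), 0.77)]
```

The lid is shut and hard on its stop. I'll lift off and go round to the knob, dropping beside its end.

```bash
python3 -m jog '{"offset":[[0,0,0.01],[0,0,0.03],[0,0,0.04],[0,0,0.04],[0.01,-0.023,0.03],[0.01,-0.023,0],[0.01,-0.023,0],[0.01,-0.023,0],[0.01,-0.023,0],[0.01,-0.023,0],[0.01,-0.026,0],[0,0,0],[0,0,-0.03],[0,0,0],[0,0,0]],"yaw":[0,0,0,0,0.2,0.2,0.2,0.2,0,0,0,0,0,0,0],"jaw":[1,1,1,1,1,1,1,1,1,1,1,1,1,1,1]}'
python3 - <<'E'
from h import *
S=manip.camera("scene");D=manip.camera("side");W=manip.camera("wrist")
print(manip.get_obs()['position'],manip.get_obs()['ft_force'])
for p in(S,D,W):
  for n in("lid_edge","knob_end","zero_key_top"): print(n,[(np.round(d["at"],3),round(d["score"],2)) for d in manip.tip_of(p,n)[:2]])
c=lambda p,x,y:cv2.resize(p["frame"][y:y+172,x:x+150],(400,460),interpolation=cv2.INTER_CUBIC)
cv2.imwrite("pics/k1.png",np.clip(np.hstack([c(S,220,140),c(D,210,150)])*1.4+15,0,255).astype(np.uint8)[:,:,::-1])
E
```

```text
clock: 8.48
position: [0.559, -0.2048, 0.2289]
ee_rot: [0.61, 0.793, -0.001, -0.002]
ft_force: [0.6, 0.2, 1.0]
grip_width: 0.003
grasp_force: 0.0
[ 0.56025504 -0.20533877  0.23150199] [ 0.43378025 -1.05653179  0.72121853]
lid_edge [(array([ 0.466, -0.047,  0.114]), 0.69), (array([ 0.564, -0.018,  0.101]), 0.36)]
knob_end [(array([ 0.551, -0.177,  0.063]), 0.56)]
zero_key_top [(array([0.44 , 0.056, 0.109]), 0.59)]
lid_edge [(array([ 0.464, -0.046,  0.112]), 0.72)]
knob_end [(array([ 0.556, -0.177,  0.057]), 0.64)]
zero_key_top []
lid_edge []
knob_end [(array([ 0.555, -0.178,  0.06 ]), 0.61)]
zero_key_top []
```

View pics/k1.png

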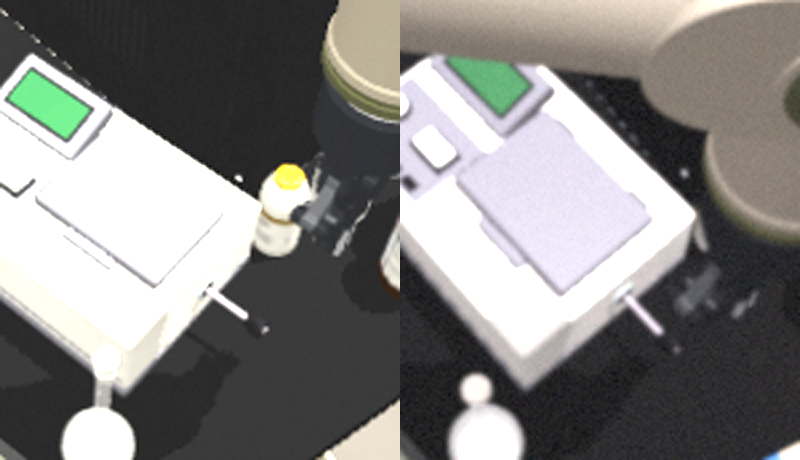

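The lid lies flat in both views, and the knob end is at about (262,325) in the left crop. The fingers are beyond the knob and clear of the bottle. I'll lower them and push in.

```bash
python3 -m jog '{"offset":[[0,0,-0.035],[0,0,-0.035],[0,0,-0.035],[0,0,-0.035],[0,0,-0.025],[0,0,-0.010],[0,0,0],[0,0,0]],"yaw":[0,0,0,0,0,0,0,0],"jaw":[1,1,1,1,1,1,1,1]}'
python3 -m jog '{"offset":[[-0.0019,0.0078,0],[-0.0019,0.0078,0],[-0.0019,0.0078,0],[-0.0019,0.0078,0],[-0.0019,0.0078,0],[0,0,0]],"yaw":[0,0,0,0,0,0],"jaw":[1,1,1,1,1,1]}'
python3 - <<'E'
from h import *
S=manip.camera("scene")
print(manip.get_obs()['position'],manip.get_obs()['ft_force'],[(np.round(d["at"],3),d["score"]) for d in manip.tip_of(S,"knob_end")])
E
```

```text
clock: 9.75
position: [0.5603, -0.206, 0.0563]
ee_rot: [0.61, 0.792, 0.0, 0.0]
ft_force: [0.8, 0.2, 0.1]
grip_width: 0.005
grasp_force: 0.0
clock: 10.25
position: [0.5504, -0.1643, 0.0557]
ee_rot: [0.609, 0.793, 0.001, -0.0]
ft_force: [0.2, 1.0, -0.1]
grip_width: 0.002
grasp_force: 0.0
[ 0.55041219 -0.16490547  0.05549712] [ 0.08819911 -0.33380899  0.14912656] []
```

```bash
python3 -m jog '{"offset":[[-0.0007,0.0029,0],[-0.0005,0.0019,0],[0,0,0]],"yaw":[0,0,0],"jaw":[1,1,1]}'
python3 -m jog '{"offset":[[-0.0005,0.0019,0],[0,0,0]],"yaw":[0,0],"jaw":[1,1]}'
```

```text
clock: 10.6
position: [0.549, -0.1618, 0.0553]
ee_rot: [0.61, 0.792, -0.0, -0.0]
ft_force: [-0.3, -0.9, 0.3]
grip_width: -0.0
grasp_force: 0.2
clock: 10.77
position: [0.5486, -0.1606, 0.0553]
ee_rot: [0.61, 0.792, -0.0, 0.0]
ft_force: [1.0, -3.9, -0.3]
grip_width: -0.002
grasp_force: 1.8
```

```bash
python3 -m jog '{"offset":[[-0.0005,0.0019,0],[0,0,0],[0,0,0]],"yaw":[0,0,0],"jaw":[1,1,1]}'
python3 -m jog '{"offset":[[-0.0005,0.0019,0],[0,0,0],[0,0,0]],"yaw":[0,0,0],"jaw":[1,1,1]}'
```

```text
clock: 11.02
position: [0.5485, -0.1603, 0.0556]
ee_rot: [0.611, 0.792, -0.001, 0.002]
ft_force: [2.8, -9.8, -3.4]
grip_width: 0.004
grasp_force: 4.9
clock: 11.27
position: [0.5484, -0.1601, 0.0558]
ee_rot: [0.611, 0.792, -0.001, 0.003]
ft_force: [6.8, -15.0, -6.0]
grip_width: 0.004
grasp_force: 7.8
```

The reading rises with no movement, so the knob is on its stop, and the tip position agrees with fully in. I'll back off, rise, and go over the zero key.

```bash
python3 -m jog '{"offset":[[0.003,-0.012,0],[0.003,-0.012,0],[0.003,-0.013,0],[0,0,0.035],[0,0,0.035],[0,0,0.035],[0,0,0.035],[0,0,0.035],[-0.0115,0.0247,0.015],[-0.0115,0.0247,0],[-0.0115,0.0247,0],[-0.0115,0.0247,0],[-0.0115,0.0247,0],[-0.0115,0.0247,0],[-0.0115,0.0247,0],[-0.0115,0.0247,0],[-0.0115,0.0247,0],[-0.0115,0.0247,0],[0,0,0],[0,0,0]],"yaw":[0,0,0,0,0,0,0,0,0,0,0,0,0,0,0,0,0,0,0,0],"jaw":[1,1,1,1,1,1,1,1,1,1,1,1,1,1,1,1,1,1,1,1]}'
python3 - <<'E'
from h import *
S=manip.camera("scene");D=manip.camera("side");W=manip.camera("wrist")
print(manip.get_obs()['position'],manip.get_obs()['ft_force'])
for p in(S,D,W):
  for n in("lid_edge","knob_end","zero_key_top","print_key_top","flask_0"): print(n,[(np.round(d["at"],3).tolist(),round(d["score"],2)) for d in manip.tip_of(p,n)[:2]])
c=lambda p,x,y:cv2.resize(p["frame"][y:y+172,x:x+150],(400,460),interpolation=cv2.INTER_CUBIC)
cv2.imwrite("pics/z1.png",np.clip(np.hstack([c(S,180,150),cv2.resize(W["frame"],(400,460))])*1.4,0,255).astype(np.uint8)[:,:,::-1])
E
```

```text
clock: 12.93
position: [0.4415, 0.0545, 0.2456]
ee_rot: [0.609, 0.793, 0.0, -0.0]
ft_force: [0.5, -0.4, -0.0]
grip_width: 0.004
grasp_force: 0.0
[0.4421232  0.05260769 0.2454203 ] [-0.31033537 -0.44860533  0.30813879]
lid_edge [([0.462, -0.047, 0.112], 0.59), ([0.493, 0.012, -0.005], 0.39)]
knob_end [([0.544, -0.148, 0.064], 0.61)]
zero_key_top [([0.654, -0.085, -0.007], 0.61), ([0.442, 0.057, 0.108], 0.58)]
print_key_top [([0.425, 0.11, 0.11], 0.46)]
flask_0 [([0.385, -0.172, -0.002], 0.97)]
lid_edge [([0.464, -0.045, 0.112], 0.98)]
knob_end [([0.543, -0.15, 0.056], 0.6)]
zero_key_top [([0.443, 0.054, 0.105], 0.54)]
print_key_top [([0.426, 0.106, 0.113], 0.37)]
flask_0 [([0.391, -0.175, 0.002], 0.6)]
lid_edge []
knob_end [([0.428, 0.112, 0.11], 0.72)]
zero_key_top [([0.442, 0.054, 0.105], 0.8), ([0.49, 0.011, -0.003], 0.32)]
print_key_top [([0.426, 0.11, 0.111], 0.91)]
flask_0 []
```

View pics/z1.png

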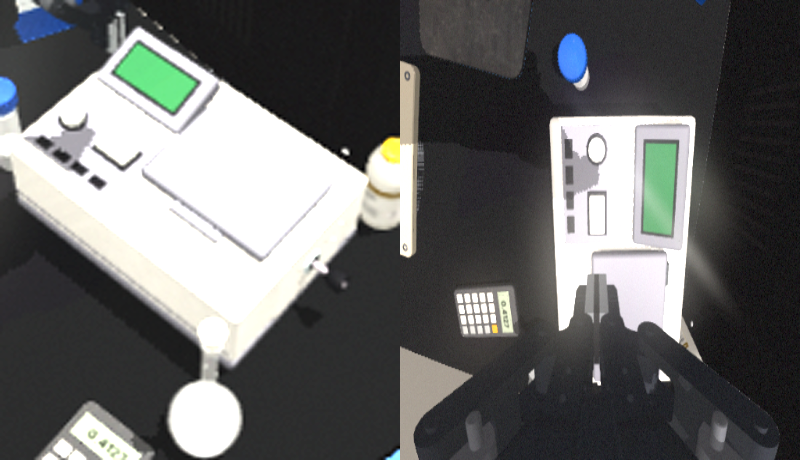

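The lid is shut and the knob in, with its end at local y -0.170. The glassware is unmoved. The wrist view shows the oblong key at (597,213), and the networks put it at (0.442, 0.054), right under the TCP. I'll descend and press.

```bash
python3 -m jog '{"offset":[[0,0,-0.035],[0,0,-0.035],[0,0,-0.035],[0,0,-0.020],[0,0,-0.005],[0,0,0],[0,0,0]],"yaw":[0,0,0,0,0,0,0],"jaw":[1,1,1,1,1,1,1]}'
python3 -m jog '{"offset":[[0,0,-0.003],[0,0,-0.002],[0,0,-0.002],[0,0,0],[0,0,0]],"yaw":[0,0,0,0,0],"jaw":[1,1,1,1,1]}'
```

```text
clock: 14.42
position: [0.4423, 0.0541, 0.1164]
ee_rot: [0.61, 0.792, 0.0, 0.0]
ft_force: [-0.1, -0.1, 0.7]
grip_width: 0.001
grasp_force: 0.0
clock: 14.83
position: [0.4423, 0.0541, 0.1089]
ee_rot: [0.61, 0.792, 0.001, 0.0]
ft_force: [2.7, 0.6, 2.5]
grip_width: 0.0
grasp_force: 1.2
```

```bash
python3 -m jog '{"offset":[[0,0,-0.002],[0,0,-0.0015],[0,0,0],[0,0,0]],"yaw":[0,0,0,0],"jaw":[1,1,1,1]}'
python3 -m jog '{"offset":[[0,0,-0.0015],[0,0,-0.001],[0,0,0],[0,0,0]],"yaw":[0,0,0,0],"jaw":[1,1,1,1]}'
```

```text
clock: 15.17
position: [0.4424, 0.0542, 0.1059]
ee_rot: [0.61, 0.792, 0.001, 0.0]
ft_force: [-2.1, -0.1, 14.5]
grip_width: -0.001
grasp_force: 7.5
clock: 15.5
position: [0.4427, 0.0542, 0.1054]
ee_rot: [0.61, 0.792, 0.001, -0.0]
ft_force: [-15.7, -2.7, 45.7]
grip_width: -0.001
grasp_force: 22.6
```

The key is firmly bottomed. I'll release straight up and check.

```bash
python3 -m jog '{"offset":[[0,0,0.006],[0,0,0.01],[0,0,0.035],[0,0,0.035],[0,0,0.035],[0,0,0.035],[0,0,0],[0,0,0],[0,0,0],[0,0,0]],"yaw":[0,0,0,0,0,0,0,0,0,0],"jaw":[1,1,1,1,1,1,1,1,1,1]}'
python3 - <<'E'
from h import *
S=manip.camera("scene");D=manip.camera("side");W=manip.camera("wrist")
for p in(S,D,W):
  for n in("lid_edge","knob_end","zero_key_top","print_key_top","flask_0","reagent_3","tube_50ml_0","tip_box"): print(n,[(np.round(d["at"],3).tolist(),round(d["score"],2)) for d in manip.tip_of(p,n)[:1]])
cv2.imwrite("pics/f.png",cv2.resize(np.hstack([S["frame"],W["frame"]]),(800,300))[:,:,::-1])
E
```

```text
clock: 16.33
position: [0.4408, 0.0537, 0.257]
ee_rot: [0.61, 0.792, -0.001, -0.001]
ft_force: [-1.0, -0.3, -0.3]
grip_width: 0.004
grasp_force: 0.0
lid_edge [([0.462, -0.047, 0.114], 0.98)]
knob_end [([0.543, -0.147, 0.057], 0.58)]
zero_key_top [([0.446, 0.058, 0.108], 0.49)]
print_key_top [([0.429, 0.106, 0.11], 0.51)]
flask_0 [([0.387, -0.171, -0.002], 0.82)]
reagent_3 [([0.656, -0.084, 0.0], 0.7)]
tube_50ml_0 [([0.384, 0.175, -0.0], 0.82)]
tip_box [([0.528, 0.353, 0.002], 0.81)]
lid_edge [([0.463, -0.048, 0.111], 0.83)]
knob_end [([0.547, -0.146, 0.059], 0.41)]
zero_key_top [([0.443, 0.057, 0.108], 0.63)]
print_key_top []
flask_0 [([0.462, -0.046, 0.112], 0.63)]
reagent_3 [([0.657, -0.084, -0.0], 0.94)]
tube_50ml_0 [([0.382, 0.171, 0.0], 0.66)]
tip_box []
lid_edge [([0.386, -0.171, 0.001], 0.56)]
knob_end [([0.561, -0.019, 0.099], 0.21)]
zero_key_top [([0.441, 0.057, 0.105], 0.84)]
print_key_top [([0.426, 0.111, 0.11], 0.62)]
flask_0 [([0.386, -0.169, -0.0], 0.65)]
reagent_3 [([0.654, -0.081, -0.003], 0.61)]
tube_50ml_0 [([0.385, 0.172, 0.006], 0.71)]
tip_box []
```

View pics/f.png

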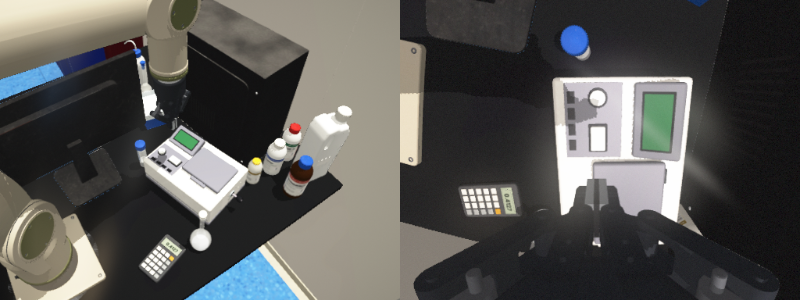

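The picture shows the lid flat at (215,165), the knob in at (237,195), both keys up at (598,97) and (598,137), and everything else standing.

```bash
python3 -c "
from workcell import manip
print(manip.hand_in())"
```

```text
the job is handed in; nothing more can be done
None
```

I shut the lid, pushed the knob fully in, then pressed the zero key to its stop and released it; the print key and everything else were left alone, and the job was handed in at about 16 s (the hand-in returned no verdict).

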